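Arm the eyelet press at its guarded switch

ROBOT

A 6-joint arm with a two-finger parallel gripper is mounted at the origin on the work surface. World frame = base frame: x ahead of the robot, y to its left, z up, the work surface at z = 0. Lengths are in m, angles in rad, forces in N, time in s.
With the tool pointing down it reaches from about 0.3 to 0.95 m from the base axis. Payload 3.1 kg.
Tool frame: the origin (TCP) lies at the very end of the fingers, on their centre line; the grasp point (between the pads) lies 19 mm behind it; z points along the fingers, y is the line along which they close (so a half turn about z gives the same grasp; the last joint's range is limited). The gripper opens to 85 mm and grips with 20 to 120 N. Pads are 22 mm wide; open, the fingers measure 114 mm over their backs; the gripper's body (76 mm by 85 mm) begins 54 mm behind the grasp point. The pads swing forward as they close: fully open they stand 13 mm farther back than shut.
Start: joints at [-1.398, 0.308, 1.634, -0, 1.2, -0.07], TCP at [0.15, -0.607, 0.231] pointing down, gripper open.
Joint ranges: [-3.06, 3.06], [-0.79, 1.96], [0.05, 2.63], [-1.19, 4.34], [0.05, 2.64], [-2.94, 2.94]. Speed limits (rad/s): [2.79, 2.79, 3.14, 3.14, 3.14, 3.14].

INTERFACE

Orientations are given as a rotation vector (axis times angle).
In Python, from plant import get_obs, eyes, close_job gives the robot as it stands.
- The arm moves only by the shell command python3 -m jog 'ROWS' [OPENING] [FORCE]. ROWS is JSON, a list of rows, each an object with "slide": the shift along the world's x, y, z as a fraction of full scale, a list of three; "rotation": the turn, a rotation vector about the world's x, y, z as a fraction of full scale, a list of three. A call has 1 to 10 rows; each row is the pose to reach, as a shift and turn from the pose commanded when the call began, turning the shorter way round; what a row does not reach only later rows make up. Full scale, the value 1, is 0.5 m for a shift and 360 degrees for a turn. A row lasts 1/8 s, in which the tool goes at most 62.5 mm and 10.7 degrees, less where a joint would pass 70% of its speed; a pose out of reach is approached as far as the arm can. A call with a number of a shift or a turn outside -1 to 1 is refused whole. A call with a gripper value outside its range is refused whole. OPENING is the closure, from 0 (fully open) to 1 (shut), set as the call begins (- or left out, the last holds). The fingers move at their own pace and stop on an object; FORCE is the grip in N (left out, the last holds). Time passes only in rows, so rows that repeat a pose let the fingers close. It gives the time, the measured TCP pose, the force, the opening and the grip force at its end, in the units of the state.
- get_obs(): the state, without advancing time (a new reading comes with each control period).
- eyes.grab_frame(name): name is "side" or "top"; returns a dict with "img" (400x640x3 uint8, blue, green, red), "camera_matrix" (3x3 intrinsics, pixels), "k1" (the pictures are not rectified: a ray, as slopes to the right and down, at radius r is drawn at 1 + k1 r^2 times it, then the intrinsics apply), "rvec" (rotation vector, rad) and "tvec" (3), from world to camera coordinates, as OpenCV has them. Camera axes: x right, y down, z forward; pixel columns grow to the right and rows downward; lengths in m; the calibration is good to about 2 mm. A picture is of the moment at which its call begins. There is no depth.
- close_job(): hands the job in; it is judged then, once.
The state is a dict: "time": time; "qpos": joint angles; "dq": joint speeds; "effort": joint torques, N m; "position": TCP position; "eef_rot": TCP orientation; "wrist_force": force on the tool from outside, world axes, zero at the start; "ft_torque": the same for the moment, N m; "gripper_width": opening from 0.0 (shut) to 1.0 (fully open); "grasp_force": force on a finger pad.
Only numpy, scipy, OpenCV 4.12 (cv2) and the standard library are available. Lean on these libraries where they do the work, as an engineer would, in place of code of your own. Each camera call takes 0.05 s, during which the arm holds its last target. There are 200 camera calls.

TASK

Arm the eyelet press at its switch box: with a finger, lift the hinged metal guard by its front lip and swing it right over backwards so it stays open, push the toggle beneath it all the way over to the far (hinge) side, then tip the guard forward so that it drops fully shut over the toggle. Leave the anvil, the jar and the hammer where they are, and finish with the hand clear.

Things in the scene. Friction and masses are not known exactly. Their poses are not given: they have to be found in the camera images.
- box: Grey steel switch box fixed to the bench, 120 (x) by 130 (y) by 70 mm high. Origin at the centre of its underside, on the bench; its x axis points from its front (the guard's lip side) to its back (hinge side), z up. On its top stand only the guard with two 15 mm high hinge lugs and the toggle, all on its centre line y = 0. Heights below are above the bench, x is box x.
- guard (a joint): Angle of the guard (rad): 0 shut, 1.75 open, leaning back on its stop. A plain aluminium hood, 48 mm wide in y, 0.08 to 0.17 kg. It turns easily (under 2 N at the lip). Let go below about 0.85 rad it drops shut by itself; let go above about 1.05 rad it drops open to its stop and stays. It never touches the toggle.
- hinge (a point): Middle of the guard's hinge axis, which runs along the box's y at x = +20 mm, height 78 mm (8 mm over the box's top face).
- lip (a point): Middle of the lower front edge of the guard's lip, where a finger lifts it from below; turns with the guard, 102 mm from the hinge axis. Shut: x = -69 mm, height 127 mm. Open: x = +84 mm, height about 157 mm, the highest part of the open guard. Half way (1 rad) it is at its highest, 180 mm.
- wall (a point): Middle of the outer face of the guard's front wall; turns with the guard. Shut: x = -50 mm, height 96 mm. The hood has this wall, two side cheeks (down to 7 mm over the box's top face) and a 4 mm top plate (underside at height 115 mm) that runs on beyond the wall as the lip: 48 mm wide, 24 mm long, turned up 30 degrees, free below.
- toggle (a joint): Angle of the toggle (rad): 0 off (leaning to the front, -x of the box), 0.8 on (leaning to the back, +x of the box, at its stop). Starts at 0 to 0.12 and stays where it is left. It turns about an axis along the box's y at x = -12 mm, height 76 mm. About 1.5 N at the tip moves it.
- toggle_tip (a point): Centre of the 12 mm steel ball at the end of the toggle's 7 mm rod, 32 mm from the pivot: height 105 mm at either end of its travel; x = -24 mm off, 0 mm on. Covered while the guard is shut.
- anvil: Bystander: loose dark steel setting anvil, a round block 48 mm across and 36 mm high. Origin at the centre of its underside.
- jar: Bystander: loose glass jar with a metal lid, 54 mm across and 70 mm high. Origin at the centre of its underside.
- hammer: Bystander: loose hammer lying on the bench, wooden handle, below 45 mm high.
Things that resemble listed ones, but are neither listed nor needed, are in the scene too. Of the things shaped like the box, the grey one is meant.

How it is judged:
On the way, in this order (a step that is already met when the one before it is completed fails the run):
1. the guard is swung back so that it stays open (past 1.3 rad), the toggle still off (value of joint guard above 1.3 rad and value of joint toggle below 0.3 rad), for 0.2 s.
2. the toggle is pushed over to on (past 0.65 rad) while the guard is open (value of joint toggle above 0.65 rad and value of joint guard above 1 rad), for 0.1 s.
3. the guard is shut again (below 0.06 rad) (value of joint guard below 0.06 rad), for 0.2 s.
At the end, for the whole second after the job is handed in: The toggle is on (above 0.65 of its 0.8 rad) and the guard is shut over it (below 0.06 rad) and at rest (value of joint toggle above 0.65 rad and value of joint guard below 0.06 rad and velocity of joint guard between -0.05 and 0.05 rad/s); the robot touches nothing.
It fails at once if the anvil is lifted, carried or shoved more than 20 mm (distance of anvil from where it was at the start of the episode above 0.02 m).
It fails at once if the jar is lifted, carried or shoved more than 20 mm (distance of jar from where it was at the start of the episode above 0.02 m).
It fails at once if the hammer is lifted, carried or shoved more than 20 mm (distance of hammer from where it was at the start of the episode above 0.02 m).
It fails at once if the anvil is knocked over (angle between anvil's own z axis and vertical above 0.35 rad).
It fails at once if the jar is knocked over (angle between jar's own z axis and vertical above 0.35 rad).
It also fails if it takes over 51 s, if anything falls off the work surface, if the arm or the gripper's body presses on something with over 40 N, if the wrist force passes 120 N, or if a joint passes its speed limit or range.

## Working session

There is one attempt and no reset: what is moved stays moved. The work goes in short steps, Python scripts to look and compute and a shell command to move; the robot and the scene stay as the last step left them, time stands still between calls to the robot, and variables do not carry over. Pictures are saved under pics/ and viewed, at most 10 in all, crops included, and the job is handed in when it is done.

```bash
mkdir -p pics
cat > h.py <<'E'
import numpy as np, cv2
from plant import get_obs, eyes
def save(n,f):
    d=eyes.grab_frame(n); cv2.imwrite(f'pics/{f}.png',d['img']); np.savez(f'pics/{f}.npz',**{k:np.array(v) for k,v in d.items()}); return d
def dist(d): return np.array([float(d['k1']),0,0,0,0])
def ray(d,uv,z):
    "world point at height z seen at pixel uv"
    R=cv2.Rodrigues(np.array(d['rvec'],float))[0]; t=np.array(d['tvec'],float).ravel()
    p=cv2.undistortPoints(np.array([[uv]],float),np.array(d['camera_matrix'],float),dist(d)).ravel()
    c=-R.T@t; v=R.T@np.array([p[0],p[1],1]); return c+v*(z-c[2])/v[2]
def proj(d,P):
    return cv2.projectPoints(np.array(P,float).reshape(-1,3),np.array(d['rvec'],float),np.array(d['tvec'],float),np.array(d['camera_matrix'],float),dist(d))[0].reshape(-1,2)
E
python3 - <<'E'
from h import *
for n in('side','top'):
    d=save(n,n+'0'); R=cv2.Rodrigues(np.array(d['rvec'],float))[0]; print(n,-R.T@np.array(d['tvec']).ravel(),R[2],d['k1'])
o=get_obs();print(o['time'],o['position'],o['eef_rot'],o['gripper_width'])
E
```

```text
side [0.27660526 1.00417621 0.87321243] [ 0.20088816 -0.72704493 -0.65654369] 0.006834730821913463
top [0.4212134  0.12131879 1.35465708] [ 5.91185258e-02  8.22615541e-04 -9.98250631e-01] -0.13929145932528111
0.1 [ 0.15010223 -0.60592363  0.23013955] [-3.11631799e+00 -3.80221059e-01  1.44373175e-04] 0.9969338834093423
```

View pics/top0.png

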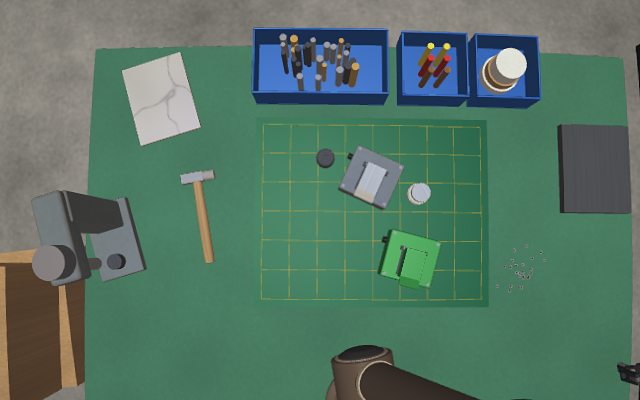

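View pics/side0.png

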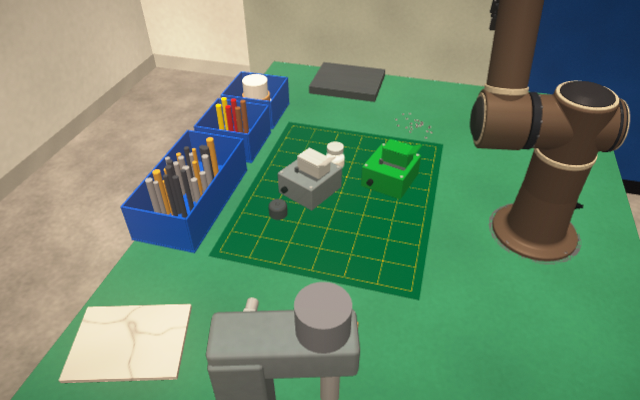

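The top view shows the grey box at about (372,178), anvil (325,158), jar (419,193), hammer (203,215). The two box-shaped candidates are the grey one at (372,178) and the green one at (411,259); the grey one fits the description. I'll confirm it in one enlarged crop.

Run:
```python
import cv2,numpy as np
a=cv2.imread('pics/top0.png')[133:223,310:440]; b=cv2.imread('pics/side0.png')[135:225,260:390]
cv2.imwrite('pics/c0.png',np.vstack([cv2.resize(x,None,fx=4.3*0.77,fy=4.3*.77,interpolation=cv2.INTER_CUBIC) for x in(a,b)]))
a=[cv2.resize(x,(390,270),interpolation=cv2.INTER_CUBIC) for x in(a,b)]
cv2.imwrite('pics/c0.png',np.hstack([cv2.resize(x,(390,270)) for x in a]))
cv2.imwrite('pics/c0.png',np.vstack(a))
```

```text
(no output)
```

View pics/c0.png

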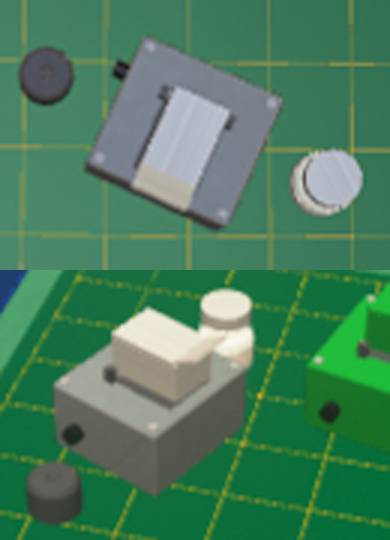

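```bash
cat >> h.py <<'E'
def B(p,q):
    "box coords q=(x,y,z) to world, p=(X,Y,yaw)"
    q=np.atleast_2d(q).astype(float); c,s=np.cos(p[2]),np.sin(p[2])
    return np.c_[p[0]+c*q[:,0]-s*q[:,1],p[1]+s*q[:,0]+c*q[:,1],q[:,2]]
E
python3 - <<'E'
from h import *
from scipy.optimize import least_squares
T=np.load('pics/top0.npz');S=np.load('pics/side0.npz')
ct=np.array([[147,38],[283,100],[222,222],[88,165]])/3+[310,133]
cs=np.array([[55,110],[155,167],[245,95]])/3+[260,135]
bt=[[.06,.065,.07],[.06,-.065,.07],[-.06,-.065,.07],[-.06,.065,.07]]
bs=[[.06,.065,.07],[-.06,.065,.07],[-.06,-.065,.07]]
for w in ((1,0),(0,1),(1,1)):
    f=lambda p:np.r_[w[0]*(proj(T,B(p,bt))-ct).ravel(),w[1]*(proj(S,B(p,bs))-cs).ravel()]
    r=least_squares(f,[.6,0,-.4]);print(w,r.x.round(4),r.fun.round(1))
p=r.x
for n,D,o in(('top',T,(310,133)),('side',S,(260,135))):
    im=cv2.resize(D['img'][o[1]:o[1]+90,o[0]:o[0]+130],None,fx=4,fy=4,interpolation=cv2.INTER_CUBIC)
    def L(q,c):
        u=(proj(D,B(p,q))-o)*4+1.5; cv2.polylines(im,[np.int32(u)],True,c,1)
    L(bt,(0,0,255)); L([[-.069,-.024,.127],[-.069,.024,.127],[-.048,.024,.115],[-.048,-.024,.115]],(0,255,255))
    L([[.02,-.024,.078],[.02,.024,.078]],(255,0,0)); L([[-.05,-.024,.077],[-.05,.024,.077],[-.05,.024,.119],[-.05,-.024,.119]],(255,0,255))
    cv2.imwrite(f'pics/o_{n}.png',im)
a=[cv2.imread(f'pics/o_{n}.png') for n in('top','side')];cv2.imwrite('pics/o.png',np.vstack(a)[:600*2]) 
cv2.imwrite('pics/o.png',np.vstack([x[:300] if 0 else cv2.resize(x,(433,300)) for x in a]))
print('lip',B(p,[-.069,0,.127]),'hinge',B(p,[.02,0,.078]))
print('anvil',ray(T,(325,157),.036),'jar',ray(T,(421,192.5),.07),'hammer head',ray(T,(198,176),.03))
print('green',ray(T,(411,259),.08))
E
```

```text
(1, 0) [ 0.5816 -0.0111 -0.4257] [-1.  -1.4  0.7 -0.4  1.5  2.3 -1.2 -0.6 -0.   0.  -0.  -0.   0.  -0. ]
(0, 1) [ 0.5805 -0.0115 -0.4247] [-0.  -0.   0.   0.   0.   0.  -0.  -0.  -1.3  0.3 -0.  -0.3  1.3 -0.2]
(1, 1) [ 0.5811 -0.0112 -0.4241] [-1.  -1.2  0.8 -0.2  1.6  2.5 -1.2 -0.4 -1.6  0.4 -0.3 -0.3  1.1 -0.2]
lip [[0.51824954 0.01718152 0.127     ]] hinge [[ 0.59936431 -0.01944354  0.078     ]]
anvil [0.63551004 0.10565852 0.036     ] jar [ 0.54294334 -0.13491626  0.07      ] hammer head [0.58512364 0.43434188 0.03      ]
green [ 0.37727864 -0.10768904  0.08      ]
```

View pics/o.png

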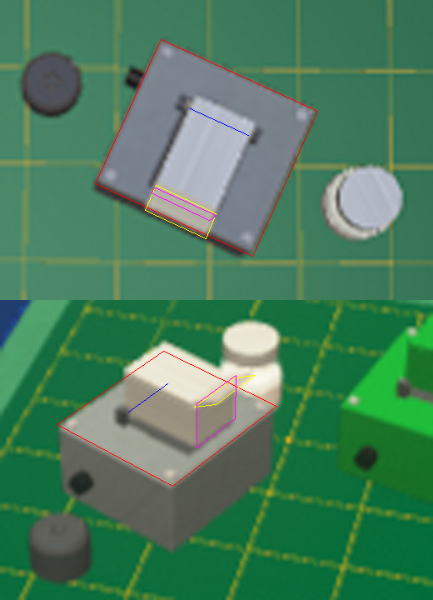

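The overlay fits to 1–2 mm: yellow is on the lip and red on the top-face edges. The grey box is at (0.581, -0.011) with yaw -0.424, and the grey box and its guard are confirmed. Next I work out the moves.

```bash
cat >> h.py <<'E'
from scipy.spatial.transform import Rotation as Ro
P=(.5811,-.0113,-.4245)
def ori(a):
    bx=np.array([np.cos(P[2]),np.sin(P[2]),0]); z=np.cos(a)*bx-np.sin(a)*np.array([0,0,1])
    y=np.array([-np.sin(P[2]),np.cos(P[2]),0])
    cur=Ro.from_rotvec(get_obs()['eef_rot'])
    c=[Ro.from_matrix(np.c_[np.cross(s*y,z),s*y,z]) for s in(1,-1)]
    return min(c,key=lambda r:(r*cur.inv()).magnitude())
def go(xb,zb,deg,yb=0):
    "fractions from the current pose to TCP at box (xb,yb) mm, height zb mm, fingers deg below horizontal"
    o=get_obs(); r=ori(np.radians(deg))*Ro.from_rotvec(o['eef_rot']).inv()
    d=(B(P,[xb/1e3,yb/1e3,zb/1e3])[0]-o['position'])/.5
    print((xb,zb,deg),d.round(4).tolist(),(r.as_rotvec()/2/np.pi).round(4).tolist())
def at():
    o=get_obs(); d=o['position']-np.array([P[0],P[1],0]); c,s=np.cos(P[2]),np.sin(P[2])
    z=Ro.from_rotvec(o['eef_rot']).as_matrix()
    print('t',round(o['time'],2),'box mm',(np.array([c*d[0]+s*d[1],-s*d[0]+c*d[1],d[2]])*1e3).round(1),'down deg',np.degrees(np.arcsin(-z[2,2])).round(1),'y',z[:,1].round(2),'F',np.round(o['wrist_force'],1),'q',np.round(o['qpos'],2))
E
python3 - <<'E'
from h import *
o=get_obs();print(Ro.from_rotvec(o['eef_rot']).as_matrix().round(2));at()
go(-150,250,45)
for q in((325,157,.036),(421,192.5,.07)):
    w=ray(np.load('pics/top0.npz'),q[:2],q[2])-np.array([P[0],P[1],0]);c,s=np.cos(P[2]),np.sin(P[2]);print(c*w[0]+s*w[1],-s*w[0]+c*w[1])
E
```

```text
[[ 0.97  0.24 -0.  ]
 [ 0.24 -0.97  0.  ]
 [ 0.   -0.   -1.  ]]
t 0.1 box mm [-147.8 -719.4  230.1] down deg 89.9 y [ 0.24 -0.97 -0.  ] F [-0.6  0.2 -0.1] q [-1.4   0.31  1.64  0.    1.2  -0.07]
(-150, 250, 45) [0.5886, 1.3128, 0.0397] [-0.0119, -0.1267, -0.1007]
0.0014097222419815827 0.1289874414449383
0.01614318577658872 -0.12836007464531735
```

```bash
python3 -m jog '[{"slide":[0.1,0.1,0.15],"rotation":[0,0,0]},{"slide":[0.35,0.7,0.2],"rotation":[-0.012,-0.127,-0.1]},{"slide":[0.35,0.7,0.2],"rotation":[-0.012,-0.127,-0.1]},{"slide":[0.35,0.7,0.2],"rotation":[-0.012,-0.127,-0.1]},{"slide":[0.35,0.7,0.2],"rotation":[-0.012,-0.127,-0.1]},{"slide":[0.35,0.7,0.2],"rotation":[-0.012,-0.127,-0.1]},{"slide":[0.35,0.7,0.2],"rotation":[-0.012,-0.127,-0.1]},{"slide":[0.35,0.7,0.2],"rotation":[-0.012,-0.127,-0.1]},{"slide":[0.35,0.7,0.2],"rotation":[-0.012,-0.127,-0.1]}]' 1 40
python3 -c "
from h import *
at();go(-150,250,45);go(-150,160,45)"
```

```text
time: 1.23
position: [0.3253, -0.2571, 0.3318]
eef_rot: [2.697, -0.574, 1.119]
wrist_force: [0.1, -0.1, 0.1]
gripper_width: 0.002
grasp_force: 0.0
t 1.23 box mm [-131.9 -329.3  331.8] down deg 44.8 y [-0.41 -0.91  0.01] F [ 0.1 -0.1  0.1] q [-1.15 -0.71  2.45  0.66  0.87  0.54]
(-150, 250, 45) [0.2383, 0.6151, -0.1636] [0.001, 0.0, -0.0004]
(-150, 160, 45) [0.2383, 0.6151, -0.3436] [0.001, 0.0, -0.0004]
```

```bash
python3 -m jog '[{"slide":[0.12,0.3,0],"rotation":[0,0,0]},{"slide":[0.24,0.615,-0.1],"rotation":[0,0,0]},{"slide":[0.24,0.615,-0.2],"rotation":[0,0,0]},{"slide":[0.24,0.615,-0.2],"rotation":[0,0,0]},{"slide":[0.24,0.615,-0.2],"rotation":[0,0,0]},{"slide":[0.24,0.615,-0.2],"rotation":[0,0,0]},{"slide":[0.24,0.615,-0.2],"rotation":[0,0,0]},{"slide":[0.24,0.615,-0.2],"rotation":[0,0,0]},{"slide":[0.24,0.615,-0.2],"rotation":[0,0,0]}]'
python3 -c "
from h import *
at();go(-115,105,45);go(-66,101,45)"
```

```text
time: 2.35
position: [0.4434, 0.0366, 0.2413]
eef_rot: [2.717, -0.559, 1.095]
wrist_force: [0.9, -0.5, -0.5]
gripper_width: 0.003
grasp_force: 0.0
t 2.35 box mm [-145.2  -13.   241.3] down deg 46.0 y [-0.4  -0.92  0.01] F [ 0.9 -0.5 -0.5] q [ 0.32 -0.35  2.45 -0.91  0.63  2.94]
(-115, 105, 45) [0.0658, -0.0011, -0.2726] [-0.0, -0.0031, -0.0025]
(-66, 101, 45) [0.1552, -0.0415, -0.2806] [-0.0, -0.0031, -0.0025]
```

```bash
python3 -m jog '[{"slide":[-0.02,0,0.05],"rotation":[-0.16,0.073,0.177]},{"slide":[-0.02,0,0.05],"rotation":[-0.16,0.073,0.177]},{"slide":[-0.02,0,0.05],"rotation":[-0.16,0.073,0.177]},{"slide":[-0.02,0,0.05],"rotation":[-0.16,0.073,0.177]}]'
python3 -c "
from h import *
at();go(-145,240,45)"
```

```text
time: 2.85
position: [0.4338, 0.0358, 0.2672]
eef_rot: [2.544, 0.43, 0.854]
wrist_force: [0.2, -0.4, -0.0]
gripper_width: -0.001
grasp_force: 0.0
t 2.85 box mm [-153.6  -17.8  267.2] down deg 46.3 y [ 0.15 -0.86  0.48] F [ 0.2 -0.4 -0. ] q [ 0.33 -0.42  2.43 -0.83  0.71  2.1 ]
(-145, 240, 45) [0.0303, 0.0253, -0.0544] [0.0763, -0.0385, -0.0861]
```

```bash
python3 -m jog '[{"slide":[0.03,0.025,-0.1],"rotation":[-0.245,0.111,0.269]},{"slide":[0.03,0.025,-0.1],"rotation":[-0.245,0.111,0.269]},{"slide":[0.03,0.025,-0.1],"rotation":[-0.245,0.111,0.269]},{"slide":[0.03,0.025,-0.1],"rotation":[-0.245,0.111,0.269]},{"slide":[0.03,0.025,-0.1],"rotation":[-0.245,0.111,0.269]},{"slide":[0.03,0.025,-0.1],"rotation":[-0.245,0.111,0.269]},{"slide":[0.03,0.025,-0.1],"rotation":[-0.245,0.111,0.269]},{"slide":[0.03,0.025,-0.1],"rotation":[-0.245,0.111,0.269]},{"slide":[0.03,0.025,-0.1],"rotation":[-0.245,0.111,0.269]},{"slide":[0.03,0.025,-0.1],"rotation":[-0.245,0.111,0.269]}]'
python3 -c "
from h import *
at();go(-120,150,45);go(-115,103,45)"
```

```text
time: 4.1
position: [0.4488, 0.0481, 0.217]
eef_rot: [1.062, 2.096, 0.013]
wrist_force: [0.6, 0.5, 0.6]
gripper_width: 0.001
grasp_force: 0.0
t 4.1 box mm [-145.    -0.3  217. ] down deg 44.6 y [0.68 0.65 0.33] F [0.6 0.5 0.6] q [ 0.39 -0.25  2.45 -1.08  0.65  0.56]
(-120, 150, 45) [0.0458, -0.02, -0.134] [-0.0489, 0.0241, 0.0591]
(-115, 103, 45) [0.0549, -0.0242, -0.228] [-0.0489, 0.0241, 0.0591]
```

Run:
```python
from h import *
go(-125,150,60)
```

```text
(-125, 150, 60) [0.0367, -0.0159, -0.134] [-0.0248, 0.058, 0.0659]
```

```bash
python3 -m jog '[{"slide":[0.037,-0.016,-0.06],"rotation":[-0.025,0.058,0.066]},{"slide":[0.037,-0.016,-0.13],"rotation":[-0.025,0.058,0.066]},{"slide":[0.037,-0.016,-0.13],"rotation":[-0.025,0.058,0.066]},{"slide":[0.037,-0.016,-0.13],"rotation":[-0.025,0.058,0.066]},{"slide":[0.037,-0.016,-0.13],"rotation":[-0.025,0.058,0.066]}]'
python3 -c "
from h import *
at();go(-120,102,60);go(-70,100,60)"
```

```text
time: 4.72
position: [0.4682, 0.0397, 0.1525]
eef_rot: [0.564, 2.564, -0.143]
wrist_force: [0.2, -0.3, -0.8]
gripper_width: -0.001
grasp_force: 0.0
t 4.72 box mm [-123.9   -0.   152.5] down deg 60.0 y [0.42 0.91 0.01] F [ 0.2 -0.3 -0.8] q [ 0.18 -0.09  2.36 -0.62  0.51 -0.46]
(-120, 102, 60) [0.0071, -0.0032, -0.1011] [-0.0008, 0.0004, 0.0011]
(-70, 100, 60) [0.0982, -0.0444, -0.1051] [-0.0008, 0.0004, 0.0011]
```

```bash
python3 -m jog '[{"slide":[0.007,-0.003,-0.11],"rotation":[0,0,0]},{"slide":[0.007,-0.003,-0.11],"rotation":[0,0,0]},{"slide":[0.05,-0.023,-0.11],"rotation":[0,0,0]},{"slide":[0.075,-0.034,-0.11],"rotation":[0,0,0]},{"slide":[0.098,-0.044,-0.11],"rotation":[0,0,0]},{"slide":[0.098,-0.044,-0.11],"rotation":[0,0,0]}]'
python3 - <<'E'
from h import *
at(); d=save('side','s1'); cv2.imwrite('pics/s1c.png',cv2.resize(d['img'][80:230,240:440],(800,600),interpolation=cv2.INTER_CUBIC))
E
```

```text
time: 5.48
position: [0.5165, 0.0186, 0.099]
eef_rot: [0.559, 2.562, -0.142]
wrist_force: [0.0, -0.5, -0.3]
gripper_width: -0.003
grasp_force: 0.0
t 5.47 box mm [-71.2   0.7  99. ] down deg 59.9 y [0.42 0.91 0.01] F [ 0.  -0.5 -0.3] q [ 0.11  0.12  2.3  -0.8   0.36 -0.33]
```

View pics/s1c.png

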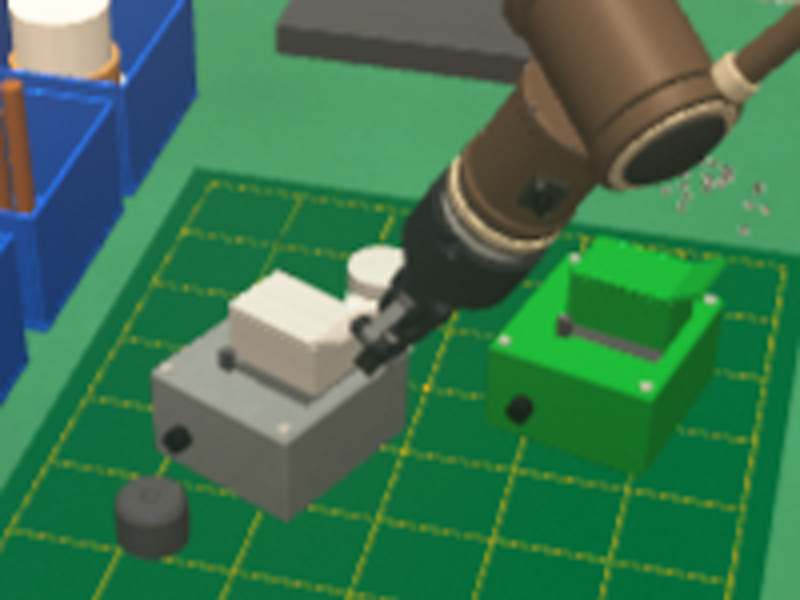

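The finger tip at (370,360) is under the front lip (335,345), nothing touches yet and the bystanders are clear. Next I work out the swing waypoints.

Run:
```python
from h import *
for th in(0,.15,.3,.45,.6,.75,.9,1.05,1.2,1.35):
    a=60+30*min(th/1.05,1); r=np.radians(a); e=np.radians(151.2)-th
    E=np.array([20,78])+102*np.array([np.cos(e),np.sin(e)]); s=16
    T=E+s*np.array([np.cos(r),-np.sin(r)])-11*np.array([np.sin(r),np.cos(r)])
    go(T[0],T[1],a)
```

```text
(np.float64(-70.90956080610289), np.float64(107.78246829782397), 60.0) [0.002, -0.0016, 0.0187] [-0.0007, 0.0006, 0.0005]
(np.float64(-64.00489950951163), np.float64(120.75614578814005), 64.28571428571429) [0.0146, -0.0073, 0.0446] [0.0042, 0.0114, 0.0006]
(np.float64(-55.263734626786146), np.float64(132.44599462580925), 68.57142857142857) [0.0305, -0.0145, 0.068] [0.0091, 0.0223, 0.0006]
(np.float64(-44.906417871586335), np.float64(142.5941322972645), 72.85714285714286) [0.0494, -0.023, 0.0883] [0.014, 0.0331, 0.0006]
(np.float64(-33.189181794874294), np.float64(150.97908361604544), 77.14285714285714) [0.0707, -0.0327, 0.1051] [0.0189, 0.0439, 0.0007]
(np.float64(-20.398253208219483), np.float64(157.42071861824465), 81.42857142857143) [0.0941, -0.0432, 0.1179] [0.0239, 0.0548, 0.0007]
(np.float64(-6.843296057458969), np.float64(161.78425215865738), 85.71428571428571) [0.1188, -0.0544, 0.1267] [0.0288, 0.0656, 0.0007]
(np.float64(7.14966827244762), np.float64(163.98321564109466), 90.0) [0.1443, -0.0659, 0.1311] [0.0337, 0.0765, 0.0008]
(np.float64(22.410626792266306), np.float64(163.11456417865108), 90) [0.1721, -0.0785, 0.1293] [0.0337, 0.0765, 0.0008]
(np.float64(37.37041154592664), np.float64(159.97509759482125), 90) [0.1993, -0.0908, 0.123] [0.0337, 0.0765, 0.0008]
```

```bash
python3 -m jog '[{"slide":[0.002,-0.001,0.018],"rotation":[0,0,0]},{"slide":[0.008,-0.004,0.031],"rotation":[0.002,0.005,0]},{"slide":[0.015,-0.007,0.045],"rotation":[0.004,0.011,0]},{"slide":[0.022,-0.011,0.057],"rotation":[0.006,0.017,0]},{"slide":[0.03,-0.014,0.068],"rotation":[0.009,0.022,0]},{"slide":[0.04,-0.019,0.079],"rotation":[0.011,0.028,0]},{"slide":[0.05,-0.023,0.089],"rotation":[0.014,0.033,0]},{"slide":[0.071,-0.033,0.105],"rotation":[0.019,0.044,0]}]'
python3 - <<'E'
from h import *
at(); d=save('side','s2'); cv2.imwrite('pics/s2c.png',cv2.resize(d['img'][80:230,240:440],(800,600),interpolation=cv2.INTER_CUBIC))
for x,z,a in((-20,158,81),(-7,163,86),(7,165,90),(22,165,90),(35,163,90)): go(x,z,a)
E
```

```text
time: 6.52
position: [0.5478, 0.0033, 0.1493]
eef_rot: [0.619, 2.863, -0.07]
wrist_force: [0.3, -1.2, -0.7]
gripper_width: -0.003
grasp_force: 0.2
t 6.53 box mm [-36.3  -0.4 149.3] down deg 77.6 y [ 0.41  0.91 -0.  ] F [ 0.3 -1.2 -0.7] q [-0.02  0.15  2.03 -0.12  0.77 -1.09]
(-20, 158, 81) [0.0184, -0.0101, 0.0105] [0.0042, 0.0099, 0.0004]
(-7, 163, 86) [0.0421, -0.0208, 0.0205] [0.01, 0.0225, 0.0004]
(7, 165, 90) [0.0676, -0.0323, 0.0245] [0.0145, 0.0326, 0.0004]
(22, 165, 90) [0.0949, -0.0447, 0.0245] [0.0145, 0.0326, 0.0004]
(35, 163, 90) [0.1186, -0.0554, 0.0205] [0.0145, 0.0326, 0.0004]
```

View pics/s2c.png

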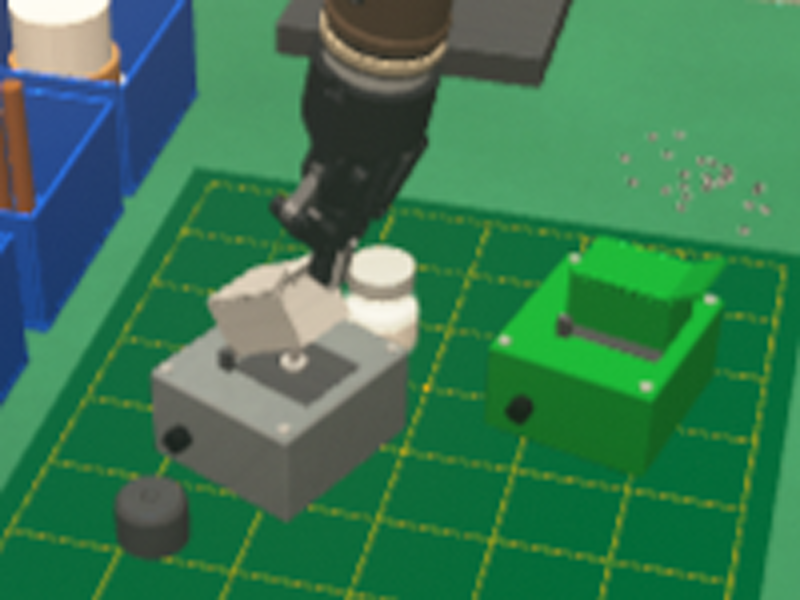

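The guard is lifted about 0.6 rad on the finger at (325,265), and the toggle ball shows at (293,360). I'll continue over the top.

```bash
python3 -m jog '[{"slide":[0.01,-0.005,0.006],"rotation":[0.002,0.005,0]},{"slide":[0.02,-0.01,0.011],"rotation":[0.004,0.01,0]},{"slide":[0.03,-0.015,0.016],"rotation":[0.007,0.016,0]},{"slide":[0.042,-0.02,0.02],"rotation":[0.01,0.022,0]},{"slide":[0.055,-0.026,0.023],"rotation":[0.012,0.027,0]},{"slide":[0.068,-0.032,0.024],"rotation":[0.014,0.032,0]},{"slide":[0.082,-0.038,0.024],"rotation":[0.014,0.032,0]},{"slide":[0.095,-0.044,0.024],"rotation":[0.014,0.032,0]},{"slide":[0.12,-0.055,0.02],"rotation":[0.014,0.032,0]},{"slide":[0.12,-0.055,0.02],"rotation":[0.014,0.032,0]}]'
python3 -c "
from h import *
at();go(10,190,90);go(-50,180,90);go(-50,97,90)"
```

```text
time: 7.82
position: [0.6113, -0.0255, 0.1601]
eef_rot: [0.666, 3.067, -0.008]
wrist_force: [-1.0, -0.1, -0.3]
gripper_width: -0.0
grasp_force: 0.0
t 7.83 box mm [ 33.4  -0.5 160.1] down deg 89.7 y [ 0.41  0.91 -0.  ] F [-1.  -0.1 -0.3] q [-0.11  0.36  1.72 -0.01  1.06 -1.25]
(10, 190, 90) [-0.0423, 0.0201, 0.0598] [0.0009, 0.0003, 0.0005]
(-50, 180, 90) [-0.1516, 0.0695, 0.0398] [0.0009, 0.0003, 0.0005]
(-50, 97, 90) [-0.1516, 0.0695, -0.1262] [0.0009, 0.0003, 0.0005]
```

```bash
python3 -m jog '[{"slide":[-0.04,0.018,0.05],"rotation":[0,0,0]},{"slide":[-0.15,0.069,0.05],"rotation":[0,0,0]},{"slide":[-0.15,0.069,0.05],"rotation":[0,0,0]},{"slide":[-0.15,0.069,0.05],"rotation":[0,0,0]}]'
python3 - <<'E'
from h import *
at(); d=save('side','s3'); cv2.imwrite('pics/s3c.png',cv2.resize(d['img'][80:230,240:440],(800,600),interpolation=cv2.INTER_CUBIC))
for x in(-50,-30,-18): go(x,97,90)
T=np.load('pics/s3.npz')
for a in(0,.12,.8): print(a,(proj(T,B(P,[-.012+.032*np.sin(a-.4),0,.076+.032*np.cos(a-.4)]))-[240,80])*4)
E
```

```text
time: 8.32
position: [0.5358, 0.0095, 0.1856]
eef_rot: [0.664, 3.067, -0.007]
wrist_force: [0.3, -0.3, 0.7]
gripper_width: -0.002
grasp_force: 0.0
t 8.32 box mm [-49.9   0.3 185.6] down deg 89.7 y [ 0.41  0.91 -0.  ] F [ 0.3 -0.3  0.7] q [-0.06  0.19  1.89 -0.01  1.07 -1.2 ]
(-50, 97, 90) [-0.0024, 0.0001, -0.1778] [0.0009, 0.0006, 0.0004]
(-30, 97, 90) [0.034, -0.0164, -0.1778] [0.0009, 0.0006, 0.0004]
(-18, 97, 90) [0.0559, -0.0263, -0.1778] [0.0009, 0.0006, 0.0004]
0 [[307.92283278 327.67483094]]
0.12 [[303.62526576 323.97569647]]
0.8 [[278.64350894 313.30518096]]
```

View pics/s3c.png

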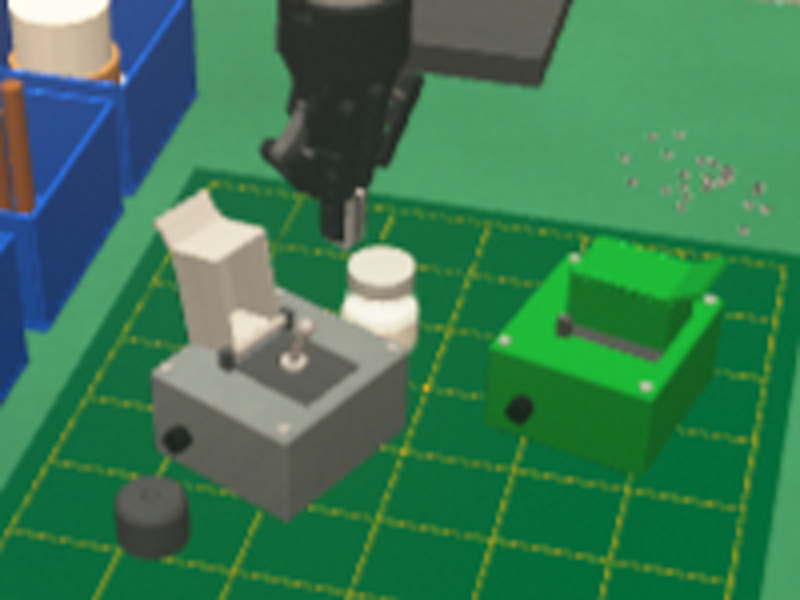

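The guard is open on its stop (top at (205,235)). The toggle is upright-off with its ball at (304,326), where 0–0.12 rad predicts (304–308,324–328). I'll lower the finger in front of it and push.

```bash
python3 -m jog '[{"slide":[-0.006,0.002,-0.1],"rotation":[0.001,0,0]},{"slide":[-0.006,0.002,-0.178],"rotation":[0.001,0,0]},{"slide":[-0.006,0.002,-0.178],"rotation":[0.001,0,0]},{"slide":[0.016,-0.008,-0.178],"rotation":[0.001,0,0]},{"slide":[0.03,-0.014,-0.178],"rotation":[0.001,0,0]},{"slide":[0.04,-0.019,-0.178],"rotation":[0.001,0,0]},{"slide":[0.05,-0.0235,-0.178],"rotation":[0.001,0,0]},{"slide":[0.055,-0.026,-0.178],"rotation":[0.001,0,0]},{"slide":[0.055,-0.026,-0.178],"rotation":[0.001,0,0]}]'
python3 - <<'E'
from h import *
at(); d=save('side','s4'); cv2.imwrite('pics/s4c.png',cv2.resize(d['img'][130:190,280:360],(800,600),interpolation=cv2.INTER_CUBIC))
for x in(-15,-12): go(x,97,90)
T=np.load('pics/s4.npz')
for a in(.5,.65,.8): print(a,(proj(T,B(P,[-.012+.032*np.sin(a-.4),0,.076+.032*np.cos(a-.4)]))-[280,130])*10)
E
```

```text
time: 9.5
position: [0.5635, -0.0038, 0.0963]
eef_rot: [0.665, 3.068, 0.002]
wrist_force: [-0.8, 0.8, -0.4]
gripper_width: 0.0
grasp_force: 0.0
t 9.5 box mm [-19.1  -0.4  96.3] down deg 89.9 y [0.41 0.91 0.  ] F [-0.8  0.8 -0.4] q [-0.08  0.36  1.88  0.    0.91 -1.23]
(-15, 97, 90) [0.0082, -0.0027, 0.0016] [-0.0001, 0.0003, 0.0004]
(-12, 97, 90) [0.0137, -0.0052, 0.0016] [-0.0001, 0.0003, 0.0004]
0.5 [[323.56302168 289.17124476]]
0.65 [[309.77725519 284.99881711]]
0.8 [[296.60877235 283.26295239]]
```

View pics/s4c.png

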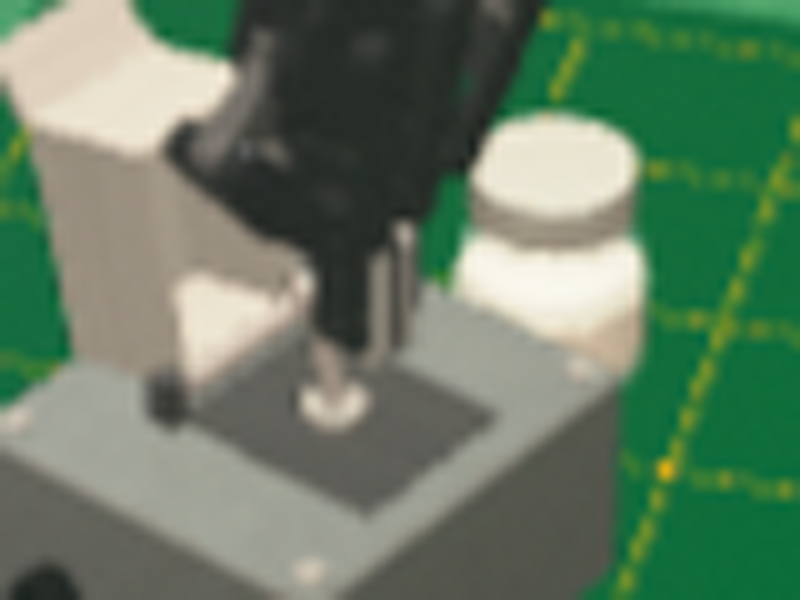

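The ball is at (297,285), which matches about 0.8 rad. I push a few mm further to seat it on its stop, watching the force.

```bash
python3 -m jog '[{"slide":[0.003,-0.0015,0],"rotation":[0,0,0]},{"slide":[0.006,-0.003,0],"rotation":[0,0,0]},{"slide":[0.006,-0.003,0],"rotation":[0,0,0]}]'; python3 -c "
from h import *
at()"
```

```text
time: 9.93
position: [0.5658, -0.005, 0.0959]
eef_rot: [0.666, 3.07, 0.002]
wrist_force: [-1.0, 0.4, -0.9]
gripper_width: 0.007
grasp_force: 0.5
t 9.93 box mm [-16.5  -0.6  95.9] down deg 89.9 y [0.41 0.91 0.  ] F [-1.   0.4 -0.9] q [-0.09  0.36  1.87  0.    0.91 -1.23]
```

```bash
python3 -m jog '[{"slide":[0.003,-0.0015,0],"rotation":[0,0,0]},{"slide":[0.005,-0.0025,0],"rotation":[0,0,0]},{"slide":[0.005,-0.0025,0],"rotation":[0,0,0]}]'; python3 -c "
from h import *
at()"
```

```text
time: 10.3
position: [0.5683, -0.0064, 0.096]
eef_rot: [0.666, 3.07, 0.002]
wrist_force: [-1.9, 0.9, -1.2]
gripper_width: 0.001
grasp_force: 0.8
t 10.3 box mm [-13.7  -0.8  96. ] down deg 89.9 y [0.41 0.91 0.  ] F [-1.9  0.9 -1.2] q [-0.09  0.37  1.86  0.    0.91 -1.23]
```

```bash
python3 -m jog '[{"slide":[0.003,-0.0015,0],"rotation":[0,0,0]},{"slide":[0.006,-0.003,0],"rotation":[0,0,0]},{"slide":[0.006,-0.003,0],"rotation":[0,0,0]}]'; python3 -c "
from h import *
at()"
```

```text
time: 10.68
position: [0.5686, -0.0065, 0.0958]
eef_rot: [-0.665, -3.064, -0.004]
wrist_force: [-7.6, 3.7, 4.4]
gripper_width: -0.002
grasp_force: 4.4
t 10.68 box mm [-13.3  -0.8  95.8] down deg 89.6 y [0.41 0.91 0.  ] F [-7.6  3.7  4.4] q [-0.09  0.37  1.86  0.    0.92 -1.24]
```

The force rose to about 8 N with no further travel, so the toggle is on its stop. I back off, go up and pass over behind the guard.

```bash
python3 -m jog '[{"slide":[-0.05,0.023,0.005],"rotation":[0,0,0]},{"slide":[-0.05,0.023,0.12],"rotation":[0,0,0]},{"slide":[-0.05,0.023,0.28],"rotation":[0,0,0]},{"slide":[-0.05,0.023,0.28],"rotation":[0,0,0]},{"slide":[0.03,-0.014,0.28],"rotation":[0,0,0]},{"slide":[0.13,-0.06,0.28],"rotation":[0,0,0]},{"slide":[0.255,-0.115,0.28],"rotation":[0,0,0]},{"slide":[0.255,-0.115,0.28],"rotation":[0,0,0]},{"slide":[0.255,-0.115,0.28],"rotation":[0,0,0]}]'
python3 - <<'E'
from h import *
at(); d=save('side','s5'); cv2.imwrite('pics/s5c.png',cv2.resize(d['img'][80:230,240:440],(800,600),interpolation=cv2.INTER_CUBIC))
for x in(125,90,60,40,20): go(x,135,90)
for a in(.5,.65,.8): print(a,(proj(d,B(P,[-.012+.032*np.sin(a-.4),0,.076+.032*np.cos(a-.4)]))-[240,80])*4)
E
```

```text
time: 11.8
position: [0.6987, -0.0656, 0.2347]
eef_rot: [-0.666, -3.069, -0.002]
wrist_force: [0.1, -0.0, -0.7]
gripper_width: -0.003
grasp_force: 0.0
t 11.8 box mm [129.5  -1.  234.7] down deg 89.9 y [0.41 0.91 0.  ] F [ 0.1 -0.  -0.7] q [-0.16  0.45  1.43  0.    1.26 -1.3 ]
(125, 135, 90) [-0.0063, 0.0047, -0.2007] [-0.0002, -0.0, 0.0004]
(90, 135, 90) [-0.0701, 0.0335, -0.2007] [-0.0002, -0.0, 0.0004]
(60, 135, 90) [-0.1248, 0.0582, -0.2007] [-0.0002, -0.0, 0.0004]
(40, 135, 90) [-0.1612, 0.0747, -0.2007] [-0.0002, -0.0, 0.0004]
(20, 135, 90) [-0.1977, 0.0911, -0.2007] [-0.0002, -0.0, 0.0004]
0.5 [[289.42520867 315.6684979 ]]
0.65 [[283.91090207 313.99952684]]
0.8 [[278.64350894 313.30518096]]
```

View pics/s5c.png

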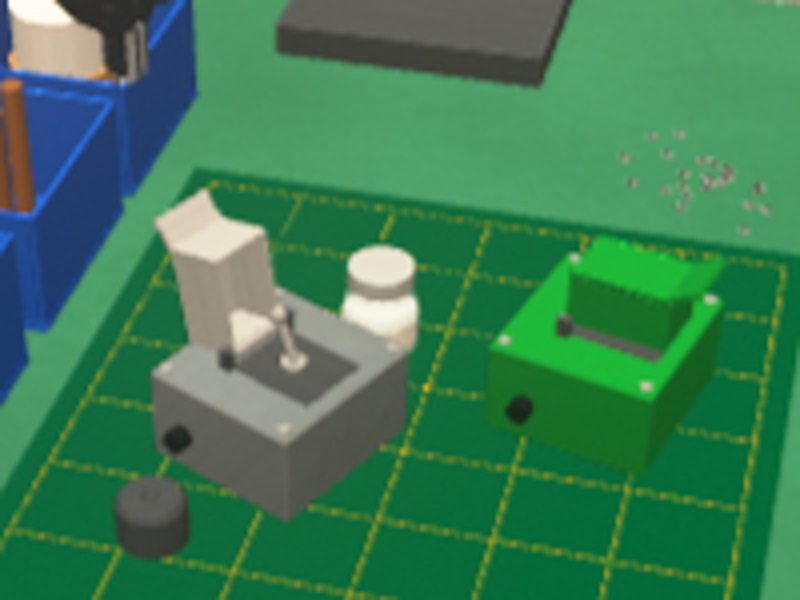

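The toggle ball is at (279,313), exactly the prediction for on, and the guard is still open. I go down behind the lip and draw it forward.

```bash
python3 -m jog '[{"slide":[-0.006,0.005,-0.1],"rotation":[0,0,0]},{"slide":[-0.006,0.005,-0.2],"rotation":[0,0,0]},{"slide":[-0.006,0.005,-0.2],"rotation":[0,0,0]},{"slide":[-0.04,0.02,-0.2],"rotation":[0,0,0]},{"slide":[-0.07,0.034,-0.2],"rotation":[0,0,0]},{"slide":[-0.09,0.043,-0.2],"rotation":[0,0,0]},{"slide":[-0.11,0.052,-0.2],"rotation":[0,0,0]},{"slide":[-0.125,0.058,-0.2],"rotation":[0,0,0]},{"slide":[-0.143,0.067,-0.2],"rotation":[0,0,0]},{"slide":[-0.16,0.074,-0.2],"rotation":[0,0,0]}]'
python3 - <<'E'
from h import *
at();save('side','s6')
for x in(35,20,12): go(x,135,90)
E
```

```text
time: 13.1
position: [0.6202, -0.0286, 0.1379]
eef_rot: [0.665, 3.065, 0.002]
wrist_force: [0.3, 0.3, 1.6]
gripper_width: -0.003
grasp_force: 0.8
t 13.1 box mm [ 42.8   0.4 137.9] down deg 89.7 y [0.41 0.91 0.  ] F [0.3 0.3 1.6] q [-0.12  0.4   1.72  0.    1.02 -1.26]
(35, 135, 90) [-0.0098, 0.0041, -0.0034] [-0.0003, 0.0001, 0.0004]
(20, 135, 90) [-0.0372, 0.0165, -0.0034] [-0.0003, 0.0001, 0.0004]
(12, 135, 90) [-0.0517, 0.023, -0.0034] [-0.0003, 0.0001, 0.0004]
```

```bash
python3 -m jog '[{"slide":[-0.015,0.007,0],"rotation":[0,0,0]},{"slide":[-0.028,0.013,0],"rotation":[0,0,0]},{"slide":[-0.04,0.018,0],"rotation":[0,0,0]},{"slide":[-0.052,0.023,0],"rotation":[0,0,0]},{"slide":[-0.052,0.023,0],"rotation":[0,0,0]},{"slide":[-0.052,0.023,0.1],"rotation":[0,0,0]},{"slide":[-0.052,0.023,0.22],"rotation":[0,0,0]},{"slide":[0.15,-0.07,0.25],"rotation":[0,0,0]},{"slide":[0.15,-0.07,0.25],"rotation":[0,0,0]},{"slide":[0.15,-0.07,0.25],"rotation":[0,0,0]}]'
python3 - <<'E'
from h import *
at(); d=save('side','s7'); cv2.imwrite('pics/s7c.png',cv2.resize(d['img'][80:230,240:440],(800,600),interpolation=cv2.INTER_CUBIC))
E
```

```text
time: 14.4
position: [0.6968, -0.0652, 0.2612]
eef_rot: [0.668, 3.066, 0.002]
wrist_force: [-0.7, -0.0, 0.4]
gripper_width: -0.002
grasp_force: 0.0
t 14.4 box mm [127.6  -1.5 261.2] down deg 89.8 y [0.42 0.91 0.  ] F [-0.7 -0.   0.4] q [-0.16  0.43  1.41  0.    1.3  -1.3 ]
```

View pics/s7c.png

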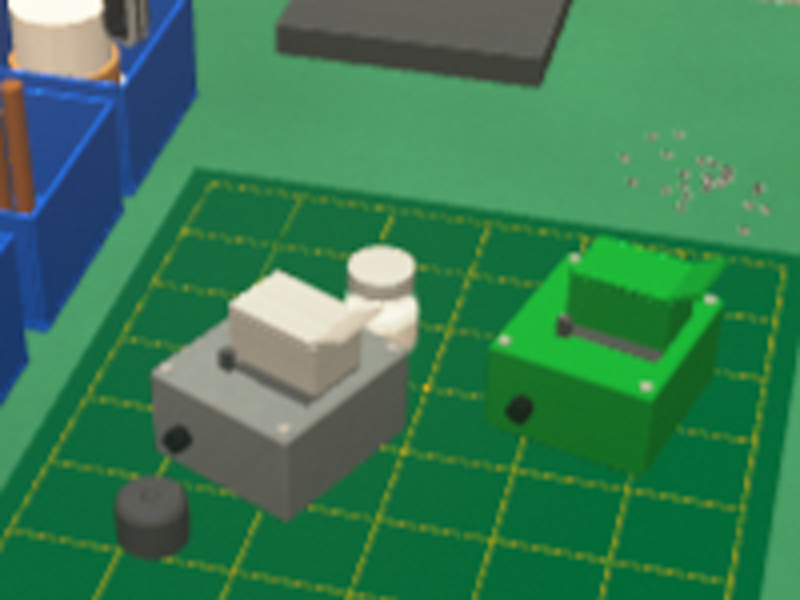

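The guard is fully shut as at the start (lip at (355,320)), the anvil and jar haven't moved, and the hand is clear. I'll add a short settling pause and hand in.

```bash
python3 -m jog '[{"slide":[0,0,0.02],"rotation":[0,0,0]},{"slide":[0,0,0.02],"rotation":[0,0,0]},{"slide":[0,0,0.02],"rotation":[0,0,0]},{"slide":[0,0,0.02],"rotation":[0,0,0]}]'; python3 -c "
from plant import close_job
print(close_job())"
```

```text
time: 14.95
position: [0.6937, -0.063, 0.2714]
eef_rot: [0.665, 3.069, 0.002]
wrist_force: [0.1, 0.1, 0.2]
gripper_width: 0.0
grasp_force: 0.0
the job is handed in; nothing more can be done
None
```

The guard was swung open, the toggle was pushed to its on stop, and the guard dropped shut over it; the hand is clear, the anvil and jar haven't moved, the hammer was never approached, and I handed the job in at about 15 s (no verdict was returned).

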